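# Roll the copper tube sample up the loading ramp and confirm it

### The job

Using only the fingertips, gently push the copper tube up its lane of the blue loading ramp, without lifting or pinching it, until it drops over the crest and rests against the top stop so that it cannot roll back; leave the steel tube at the foot of its lane. Then press the green button right down to confirm the sample is loaded, and leave the red button and everything else on the bench alone.

Things in the scene. Friction and masses are not known exactly. Their poses are not given: they have to be found in the camera images.
- ramp: Fixed twin-lane loading ramp, 130 mm wide, 230 mm long, blue walls, bare metal floor, turned up to 0.4 rad. Origin on the bench under its middle, z up, +y uphill (level), x across. Two lanes, each 56 mm wide inside, centre lines at x = -31 and +31 mm. The floor is 30 mm above the bench at the foot bars (uphill face at y = -105 mm) and rises at 7 degrees to the crest.
- ramp_slope (a point): Point on the sloping floor midway between the lanes, at the uphill face of the black foot bars. +y up the slope, z square to the floor. The foot bars stand 7 mm above the floor and reach 14 mm downhill; the walls (6 mm thick) stand 14 mm above the floor. The crest is 161 mm up the slope.
- ramp_crest (a point): Point on the crest, midway between the lanes: ramp y = +55 mm, 49.6 mm above the bench. Beyond it the floor falls at 12 degrees to the upright top stop. A tube pushed with its centre past the crest rolls the last 20 mm to the stop by itself and stays there.
- ramp_home (a point): Midway between the lanes, level with where a tube's centre lies when it is home: ramp y = +80 mm, 65 mm above the bench. The face of the top stop is 20 mm further (y = +100 mm), its top 76 mm above the bench.
- copper_tube: Loose copper tube sample, outside diameter 40 mm, 50 mm long, about 0.13 to 0.25 kg, lying across one of the two lanes (either one) against the foot bar, free to roll up the slope and back. Origin at its centre; x along its axis, y and z turn as it rolls.
- steel_tube: Loose steel tube sample of the same size in the other lane, against its foot bar; stays there. Origin at its centre, x along its axis.
- go (a joint): Travel of the green push button: 0 up, 0.006 m fully down; needs about 5 N and springs back.
- go_top (a point): Centre of the top face of the green button (32 mm diameter, raised on a fixed white box 64 mm square, 45 mm high); press straight down. It stands to the left or the right of the ramp, in exchange with the red button.
- estop (a joint): Travel of the red stop button, 0 up, 0.006 m fully down; not to be pressed.
- estop_top (a point): Centre of the top face of the red stop button (38 mm diameter, raised on a fixed yellow box 64 mm square, 45 mm high).
- tin: Bystander: steel tin, 68 mm diameter, 75 mm high, beyond the ramp. Origin at the centre of its underside.
- sample_box: Bystander: cardboard box 60 x 90 x 50 mm high, beyond the ramp. Origin at the centre of its underside.
- mug: Bystander: white mug, 80 mm diameter, 90 mm high, on the left. Origin at the centre of its underside.
- wood_block: Bystander: wooden block 50 x 50 x 80 mm high, on the right. Origin at the centre of its underside.
- screwdriver: Bystander: screwdriver with an orange handle lying on the far right, beyond the ramp. Origin under its middle.
- ring_gauge: Bystander: dark steel ring, 60 mm diameter, 14 mm high, near the robot on the right. Origin at the centre of its underside.
There are look-alikes about, which are no part of the job. What is meant by the copper_tube is not pink, turquoise or yellow, and is the larger of those in its own colour.

How it is judged:
By the outcome, as a careful person would: the job done as asked, in the order asked, and still so for the second after the job is handed in, with the robot touching nothing.
It also fails if it takes over 51 s, if anything falls off the work surface, if the arm or the gripper's body presses on something with over 40 N, if the wrist force passes 120 N, or if a joint passes its speed limit or range.

### The arm

A 6-joint arm with a two-finger parallel gripper is mounted at the origin on the work surface. World frame = base frame: x ahead of the robot, y to its left, z up, the work surface at z = 0. Lengths are in m, angles in degrees, forces in N, time in s.
With the tool pointing down it reaches from about 0.375 to 0.9 m from the base axis. Payload 3.1 kg.
Tool frame: the origin (TCP) lies midway between the tips of the shut fingers; the grasp point (between the pads) lies 19 mm behind it; z points along the fingers, y is the direction in which the jaws open and shut (so a half turn about z gives the same grasp; the last joint's range is limited). The gripper opens to 87 mm and grips with 3 to 60 N. Pads are 19 mm wide; open, the fingers measure 117 mm over their backs; the gripper's body (75 mm by 190 mm) begins 51 mm behind the grasp point.
Start: joints at [-82.592, 30.224, 82.088, -0, 67.689, -10.227], TCP at [0.189, -0.596, 0.223] pointing down, gripper open.
Joint ranges: [-176.69, 176.69], [-43.24, 126.21], [12.49, 139.97], [-82, 262], [0, 151.66], [-163.58, 163.58]. Speed limits (degrees/s): [159.86, 159.86, 180, 180, 180, 180].

### API

Orientations are given as a 3x3 rotation matrix whose columns are the frame's x, y, z axes.
In Python, from rig import status, vision, bot, models gives the robot as it stands.
- The arm moves only by the tool send_rows, never from a script. Its argument "moves" is a list of rows, each a list of 7 numbers: the shift along the tool's x, y, z in units of 25 mm (1.0 is 25 mm), then the turn, a rotation vector about the tool's x, y, z in units of 10 degrees (1.0 is 10 degrees), then the closure, from -1 (fully open) to 1 (shut), so that 0 is half open. In form: [[dx, dy, dz, rx, ry, rz, hand], ...]. A call has 1 to 12 rows; each row shifts and turns the commanded pose from where the row before left it, along the tool's axes as they then stand; what a row does not reach is not made up. A row lasts 1/8 s, in which the tool goes at most 62.5 mm and 10.7 degrees, less where a joint would pass 70% of its speed; a pose out of reach is approached as far as the arm can. A call is refused whole if a number of a shift passes 1 or a number of a turn 1, either way. A call with a gripper value outside its range is refused whole. The fingers move at their own pace and stop on an object; the grip force is fixed at half the most. Time passes only in rows, so rows that do not move let the fingers close. It gives the time, the measured TCP pose, the force and the opening at its end, in the units of the state.
- status.read_state(): the state, without advancing time (a new reading comes with each control period).
- vision.capture(name): name is "scene" or "top"; returns a dict with "img" (480x640x3 uint8, red, green, blue), "depth" (480x640 float32, m along the optical axis (not along the pixel's ray), 0 where there is no reading), "fx", "fy", "cx", "cy" (pixels), "distortion" ([k1, k2, p1, p2, k3] as OpenCV has them; the pictures are not rectified), "pose" (4x4, takes a point from camera to world coordinates). Camera axes: x right, y up, looking along -z (the intrinsics and any distortion apply to the point x, -y, -z); pixel columns grow to the right and rows downward; lengths in m; the calibration is good to about 2 mm. A picture is of the moment at which its call begins.
- bot.hand_in(): hands the job in, once; it reports no verdict.
Trained networks look in the newest picture that a camera, given by its name, has taken for a name from the list of things; names that differ only in an ending like _2 or _b are one class to them, and where a whole thing is asked for, a point or a joint stands for the part that bears it (a point fixed in the world has none). Each returns a list of dicts, best first, with "confidence" (0 to 1); they miss things now and then, are a little off and sometimes report something else, mostly with a low value. They report only what shows in the picture. A call takes as long as a camera call. They do not tell look-alikes from the thing itself.
- models.masks_of(camera, name): "mask" (480x640 bool, what is visible of it) and "extent" ([left, top, right, bottom] in pixels, round what is visible of it).
- models.landmark_of(camera, name): "point" ([column, row] in pixels: a listed point, or the origin of a listed thing).
The state is a dict: "time_s": time; "joint_positions": joint angles; "qvel": joint speeds; "tau": joint torques, N m; "position": TCP position; "tcp_rot": TCP orientation; "force": force on the tool from outside, world axes, zero at the start; "moment": the same for the moment, N m; "opening": opening from 0.0 (shut) to 1.0 (fully open).
Only numpy, scipy, OpenCV 4.12 (cv2) and the standard library are available. Lean on these libraries where they do the work, as an engineer would, in place of code of your own. Each camera call takes 0.05 s, during which the arm holds its last target.

## Working session

There is one attempt and no reset: what is moved stays moved. The work goes in short steps, Python scripts to look and compute and a tool call to move; the robot and the scene stay as the last step left them, time stands still between calls to the robot, and variables do not carry over. Pictures are saved under pics/ and viewed, and the job is handed in when it is done.

Besides the shell and the picture viewer there is one more tool, called after "Call:" as name(argument=value, ...) on one line, values as JSON. send_rows: Moves the arm, as the interface text tells. Its arguments: {"type":"object","properties":{"moves":{"type":"array"}},"required":["moves"]}

```bash
mkdir -p pics; ls; python3 - <<'E'
from rig import status, vision, bot, models
import cv2,numpy as np
s=status.read_state();print({k:np.round(v,3).tolist() for k,v in s.items()})
for n in ("scene","top"):
    c=vision.capture(n);cv2.imwrite(f"pics/{n}1.png",c["img"][:,:,::-1])
    print(n,c["fx"],c["fy"],c["cx"],c["cy"],c["distortion"]);print(np.round(c["pose"],4))
    for k in ["ramp","ramp_slope","ramp_crest","ramp_home","copper_tube","steel_tube","go_top","estop_top"]:
        print(k,[(np.round(d["point"],1).tolist(),round(d["confidence"],2)) for d in models.landmark_of(n,k)[:4]])
E
```

```text
pics
{'time_s': 0.0, 'joint_positions': [-82.593, 30.278, 82.156, -0.0, 67.688, -10.228], 'qvel': [-0.081, -0.068, -0.02, -0.003, 0.034, 0.002], 'tau': [0.001, -44.004, -17.659, 0.064, 0.058, -0.0], 'position': [0.189, -0.595, 0.222], 'tcp_rot': [[0.953, 0.303, -0.0], [0.303, -0.953, 0.002], [0.0, -0.002, -1.0]], 'force': [-0.249, 0.197, -0.366], 'moment': [-0.026, -0.01, -0.033], 'opening': 1.003}
scene 567.2090436155905 567.2090436155905 314.0636297211769 240.61199525550555 [-0.13862377  0.          0.          0.          0.        ]
[[ 8.2580e-01 -3.9130e-01  4.0600e-01  1.1530e+00]
 [ 5.6390e-01  5.7270e-01 -5.9500e-01 -8.6050e-01]
 [ 3.0000e-04  7.2030e-01  6.9360e-01  1.0498e+00]
 [ 0.0000e+00  0.0000e+00  0.0000e+00  1.0000e+00]]
ramp [([313.0, 252.1], 0.91)]
ramp_slope [([282.1, 261.4], 0.86), ([313.8, 250.5], 0.27)]
ramp_crest [([325.3, 223.8], 0.77), ([292.2, 258.1], 0.54)]
ramp_home [([330.9, 219.2], 0.55), ([411.0, 252.8], 0.33)]
copper_tube [([267.8, 352.1], 0.6), ([222.1, 283.7], 0.57), ([263.4, 298.0], 0.51), ([246.1, 246.2], 0.47)]
steel_tube [([278.4, 250.5], 0.73), ([223.3, 382.0], 0.33)]
go_top [([216.2, 310.6], 0.73)]
estop_top [([356.1, 168.6], 0.49)]
top 576.9503155931279 576.9503155931279 309.095783875242 238.6384356567391 [-0.10037722  0.          0.          0.          0.        ]
[[ 0.0202  0.9921 -0.1239  0.4019]
 [-0.9993  0.0237  0.0272 -0.0139]
 [ 0.0299  0.1233  0.9919  1.2386]
 [ 0.      0.      0.      1.    ]]
ramp [([285.6, 238.9], 0.89)]
ramp_slope [([333.5, 244.6], 0.6)]
ramp_crest [([259.4, 228.8], 0.56)]
ramp_home [([247.8, 224.0], 0.93)]
copper_tube [([438.3, 192.2], 0.81), ([329.4, 228.2], 0.79), ([381.1, 240.6], 0.68), ([331.0, 304.3], 0.65)]
steel_tube [([325.5, 258.7], 0.88)]
go_top [([439.1, 252.6], 0.48)]
estop_top [([140.8, 253.1], 0.85)]
```

View pics/scene1.png

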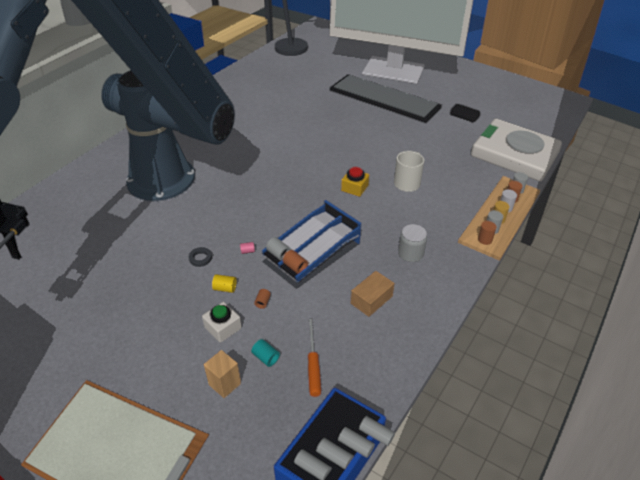

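View pics/top1.png

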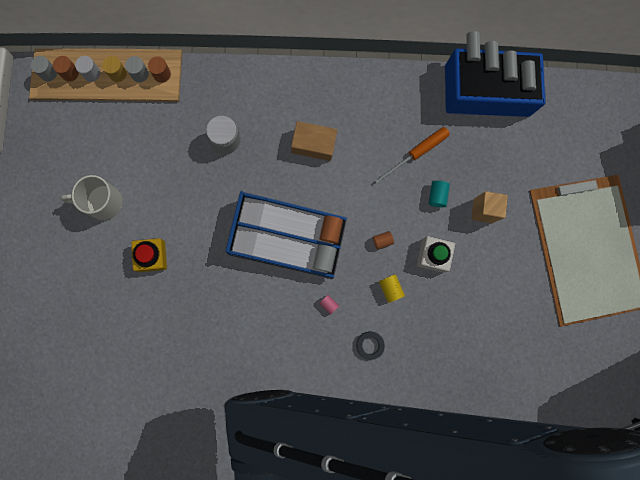

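The top view shows the ramp's foot on the right, towards -y, and uphill to the left. The copper tube is in the far lane at (332,229) and the steel tube in the near lane at (325,258). Green is at (439,252) and red at (145,253). A small copper look-alike lies loose at (383,240). Next I'll measure from both views.

```bash
cat > h.py <<'E'
from rig import status, vision, bot, models
import cv2,numpy as np
def K(c): return np.array([[c["fx"],0,c["cx"]],[0,c["fy"],c["cy"]],[0,0,1]])
def ray(c,p):
    u=cv2.undistortPoints(np.array([[p]],float),K(c),np.array(c["distortion"]))[0,0]
    P=np.array(c["pose"]);return P[:3,3],P[:3,:3]@np.array([u[0],-u[1],-1.])
def tri(c1,p1,c2,p2):
    A=[];b=[]
    (o1,d1),(o2,d2)=ray(c1,p1),ray(c2,p2)
    M=np.zeros((3,3));v=np.zeros(3)
    for o,d in((o1,d1),(o2,d2)):
        d=d/np.linalg.norm(d);Q=np.eye(3)-np.outer(d,d);M+=Q;v+=Q@o
    X=np.linalg.solve(M,v)
    d=d2/np.linalg.norm(d2);return X,np.linalg.norm((np.eye(3)-np.outer(d,d))@(X-o2))*2
def proj(c,X):
    P=np.array(c["pose"]);q=(np.atleast_2d(X)-P[:3,3])@P[:3,:3];q=q*[1,-1,-1]
    return cv2.projectPoints(q,np.zeros(3),np.zeros(3),K(c),np.array(c["distortion"]))[0][:,0]
def cloud(c):
    vs,us=np.mgrid[0:480,0:640]
    u=cv2.undistortPoints(np.stack([us.ravel(),vs.ravel()],1)[:,None].astype(float),K(c),np.array(c["distortion"]))[:,0]
    d=c["depth"].ravel();q=np.stack([u[:,0]*d,-u[:,1]*d,-d],1)
    P=np.array(c["pose"]);return (q@P[:3,:3].T+P[:3,3]).reshape(480,640,3)
def atz(c,p,z):
    o,d=ray(c,p);return o+d*(z-o[2])/d[2]
E
python3 - <<'E'
from h import *
np.set_printoptions(precision=4,suppress=True)
S=vision.capture("scene");T=vision.capture("top")
for k,i,j in [("ramp",0,0),("ramp_slope",0,0),("ramp_crest",0,0),("ramp_home",0,0),("steel_tube",0,0),("go_top",0,0),("estop_top",0,0)]:
    a=models.landmark_of("scene",k)[i]["point"];b=models.landmark_of("top",k)[j]["point"]
    print(k,*tri(S,a,T,b))
C=[d["point"] for d in models.landmark_of("scene","copper_tube")];D=[d["point"] for d in models.landmark_of("top","copper_tube")]
print(C,D)
for a in C:
  for b in D:
    X,e=tri(S,a,T,b)
    if e<.012: print(np.round(a),np.round(b),X,e)
for n,c in(("scene",S),("top",T)):
    pc=cloud(c)
    for k in ["copper_tube","steel_tube","go_top","estop_top","mug","tin","wood_block","sample_box","ring_gauge","screwdriver"]:
        for d in models.masks_of(n,k)[:6]:
            if d["confidence"]<.4: continue
            q=pc[d["mask"]&(c["depth"]>0)]
            zt=np.percentile(q[:,2],95); t=q[q[:,2]>zt-.006]
            print(n,k,round(d["confidence"],2),d["extent"],"top z",round(zt,4),"ctr",(t.min(0)+t.max(0))[:2]/2, "n",len(q), c["img"][d["mask"]].mean(0).round())
    # bench z
    print("bench",np.median(pc[300:330,200:280,2] if n=="top" else pc[200:230,60:100,2]))
E
```

```text
ramp [0.5562 0.0109 0.0054] 0.0012364269613064323
ramp_slope [ 0.5383 -0.0957  0.0295] 0.013015711638058298Traceback (most recent call last):
  File "<stdin>", line 5, in <module>
IndexError: list index out of range
```

```bash
python3 - <<'E'
from h import *
S=vision.capture("scene");T=vision.capture("top")
cv2.imwrite("pics/z1.png",cv2.resize(T["img"][170:300,210:470,::-1],(780,390),interpolation=cv2.INTER_CUBIC))
cv2.imwrite("pics/z2.png",cv2.resize(S["img"][190:350,190:390,::-1],(750,600),interpolation=cv2.INTER_CUBIC))
E
cat > m.py <<'E'
from h import *
np.set_printoptions(precision=4,suppress=True)
S=vision.capture("scene");T=vision.capture("top")
for k in ["ramp","ramp_slope","ramp_crest","ramp_home","steel_tube","go_top","estop_top","copper_tube"]:
    C=[d["point"] for d in models.landmark_of("scene",k) if d["confidence"]>.3];D=[d["point"] for d in models.landmark_of("top",k)if d["confidence"]>.3]
    for a in C:
      for b in D:
        X,e=tri(S,a,T,b)
        if e<.015: print(k,np.round(a),np.round(b),X,round(e,4))
for n,c in(("scene",S),("top",T)):
    pc=cloud(c)
    for k in ["copper_tube","steel_tube","go_top","estop_top","mug","tin","wood_block","sample_box","ring_gauge","screwdriver"]:
        for d in models.masks_of(n,k)[:6]:
            if d["confidence"]<.4: continue
            q=pc[d["mask"]&(c["depth"]>0)]
            zt=np.percentile(q[:,2],95); t=q[q[:,2]>zt-.006]
            print(n,k,round(d["confidence"],2),d["extent"],"top z",round(zt,4),"ctr",(t.min(0)+t.max(0))[:2]/2, "n",len(q), c["img"][d["mask"]].mean(0).round())
    print("bench",np.median(pc[300:330,200:280,2] if n=="top" else pc[200:230,60:100,2]))
E
python3 m.py
```

```text
ramp_crest [325. 223.] [258. 229.] [0.5641 0.0565 0.0658] 0.0055
ramp_home [333. 219.] [247. 222.] [0.576  0.0796 0.0675] 0.0067
steel_tube [280. 250.] [324. 258.] [ 0.5131 -0.0766  0.0443] 0.0023
steel_tube [405. 181.] [103. 201.] [0.6242 0.4007 0.0073] 0.0069
go_top [217. 310.] [440. 254.] [ 0.5217 -0.3197  0.0593] 0.0032
estop_top [353. 168.] [142. 252.] [0.5096 0.2889 0.0755] 0.0078
copper_tube [225. 283.] [388. 289.] [ 0.4508 -0.2187  0.0134] 0.0001
copper_tube [265. 353.] [381. 239.] [ 0.5768 -0.2321 -0.1643] 0.0098
copper_tube [265. 353.] [440. 192.] [ 0.6632 -0.3312  0.0229] 0.0017
copper_tube [294. 263.] [332. 228.] [ 0.5728 -0.0938  0.05  ] 0.0022
copper_tube [263. 298.] [381. 239.] [ 0.5572 -0.2026  0.0116] 0.0022
copper_tube [263. 298.] [440. 192.] [ 0.637  -0.295   0.1544] 0.004
copper_tube [244. 245.] [329. 302.] [ 0.4163 -0.0949  0.0264] 0.0101
scene copper_tube 0.85 [212.4, 273.7, 238.0, 292.7] top z 0.0423 ctr [ 0.4548 -0.2319] n 406 [170. 146.  36.]
scene copper_tube 0.78 [256.1, 292.0, 270.0, 307.5] top z 0.0323 ctr [ 0.5597 -0.2077] n 234 [115.  74.  54.]
scene co
[... 2420 characters left out ...]
ctr [0.6262 0.4013] n 1787 [105. 105. 100.]
top tin 0.67 [205.9, 115.5, 238.9, 158.8] top z 0.0777 ctr [0.772  0.1435] n 1001 [115. 116. 118.]
top wood_block 0.8 [475.0, 189.2, 509.6, 222.4] top z 0.082 ctr [ 0.6282 -0.4307] n 884 [117.  93.  62.]
top sample_box 0.95 [290.7, 121.2, 332.5, 164.3] top z 0.0528 ctr [ 0.7658 -0.0518] n 1275 [114.  87.  57.]
top sample_box 0.67 [60.0, 175.2, 124.1, 220.3] top z 0.0899 ctr [0.6262 0.4013] n 1830 [105. 105. 100.]
top ring_gauge 0.9 [354.4, 332.2, 382.7, 358.7] top z 0.0167 ctr [ 0.332  -0.1796] n 406 [44. 47. 50.]
top screwdriver 0.72 [376.1, 130.3, 449.6, 180.3] top z 0.0268 ctr [ 0.7746 -0.3068] n 643 [119.  71.  36.]
bench -0.0007211077194280158
```

View pics/z1.png

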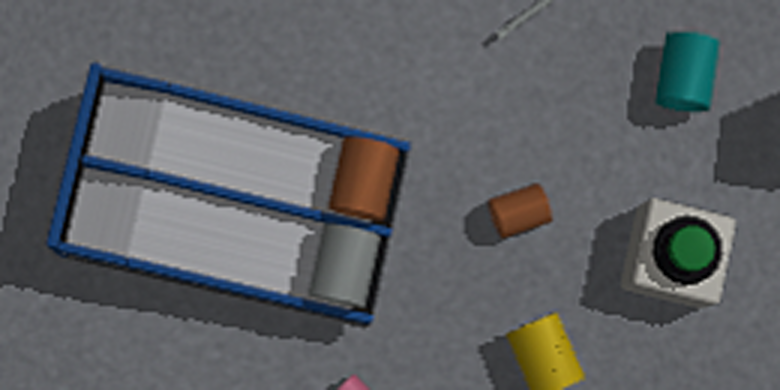

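View pics/z2.png

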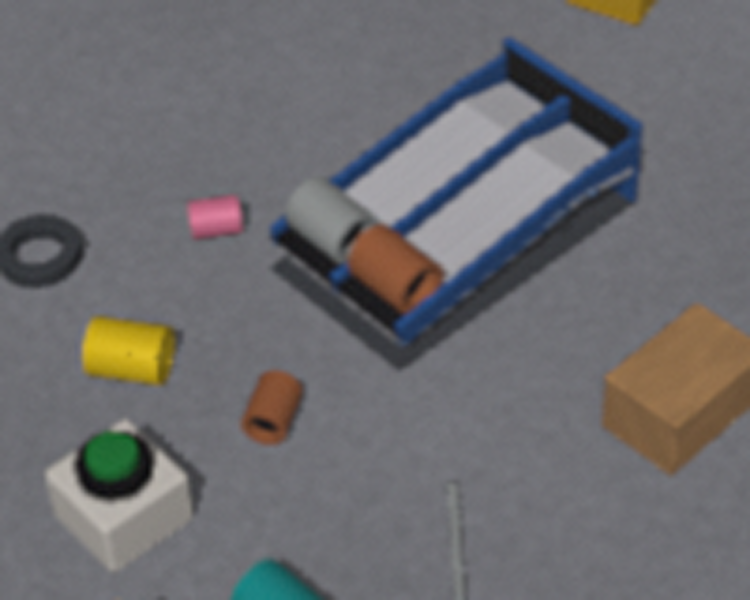

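```bash
cat > fit.py <<'E'
from h import *
from scipy.optimize import least_squares
np.set_printoptions(precision=4,suppress=True)
S=vision.capture("scene");T=vision.capture("top")
t=np.array([[95,66],[52,247],[408,147],[370,322]])/3+[210,170]
s=np.array([[637,127],[510,42],[402,335],[275,228]])/3.75+[190,190]
def mdl(p):
    x,y,a,yu,yf=p
    q=np.array([[.065,yu,.076],[-.065,yu,.076],[.065,yf,.043],[-.065,yf,.043]])
    R=np.array([[np.cos(a),-np.sin(a),0],[np.sin(a),np.cos(a),0],[0,0,1]])
    return q@R.T+[x,y,0]
f=lambda p:np.concatenate([(proj(T,mdl(p))-t).ravel(),(proj(S,mdl(p))-s).ravel()])
r=least_squares(f,[.556,.01,-.15,.11,-.118],loss="soft_l1");print(r.x,np.degrees(r.x[2]));print(f(r.x).reshape(8,2))
p=r.x
a=p[2];R=np.array([[np.cos(a),-np.sin(a)],[np.sin(a),np.cos(a)]])
for X in ([.5703,-.0917],[.573,-.0942],[.5728,-.0938],[.5131,-.0766],[.5101,-.0791],[.5193,-.0823],[.5641,.0565],[.576,.0796]): print(X,R.T@(np.array(X)-p[:2]))
E
python3 fit.py
```

```text
[ 0.501  -0.2885 -0.1964  0.4028  0.1808] -11.250673991085648
[[ 0.3159 -1.5686]
 [-0.1154 -0.2972]
 [ 0.2533 -2.5057]
 [-0.0207 -0.4987]
 [-0.0892 -0.6518]
 [-2.2188 -1.289 ]
 [-0.4492 -2.4924]
 [-1.8605 -1.2291]]
[0.5703, -0.0917] [0.0295 0.2065]
[0.573, -0.0942] [0.0327 0.2046]
[0.5728, -0.0938] [0.0324 0.205 ]
[0.5131, -0.0766] [-0.0295  0.2102]
[0.5101, -0.0791] [-0.032   0.2072]
[0.5193, -0.0823] [-0.0223  0.2058]
[0.5641, 0.0565] [-0.0055  0.3507]
[0.576, 0.0796] [0.0017 0.3757]
```

Call:
send_rows(moves=[[0, 0, 0, 0, 0, -0.875, 1], [0, 0, 0, 0, 0, -0.875, 1], [0, 0, 0, 0, 0, -0.875, 1], [0, 0, 0, 0, 0, -0.875, 1], [0, 0, 0, 0, 0, -0.875, 1], [0, 0, 0, 0, 0, -0.875, 1], [0, 0, 0, 0, 0, -0.875, 1], [0, 0, 0, 0, 0, 0, 1]])

```text
time_s: 4.35
position: [0.1894, -0.5956, 0.2225]
tcp_rot: [[0.195, 0.981, 0.0], [0.981, -0.195, 0.0], [0.0, 0.0, -1.0]]
force: [-0.0, -0.4, 0.1]
opening: 0.173
```

```bash
cat > go.py <<'E'
from h import *
import sys
from scipy.spatial.transform import Rotation as Ro
np.set_printoptions(precision=4,suppress=True)
a=-.1964;u=np.array([-np.sin(a),np.cos(a),0]);v=np.array([np.cos(a),np.sin(a),0]);O=np.array([.5588,.0018,0])
s=status.read_state();p=np.array(s["position"]);R=np.array(s["tcp_rot"])
print("t",s["time_s"],"p",p,"ramp xy",(p-O)@v,(p-O)@u,"F",s["force"],"open",s["opening"],"j",s["joint_positions"]);print(R)
D=np.stack([u,v,np.array([0,0,-1.])],1)
print("turn to go",np.degrees((Ro.from_matrix(R).inv()*Ro.from_matrix(D)).as_rotvec())/10)
if len(sys.argv)>3:
    x,y,z=map(float,sys.argv[1:4]);tgt=O+v*x+u*y+[0,0,z]
    if len(sys.argv)>4: tgt=np.array([x,y,z])
    print("tgt",tgt,"units",R.T@(tgt-p)/.025)
E
python3 go.py .031 -.145 .15
```

```text
t 4.35 p [ 0.1894 -0.5956  0.2225] ramp xy -0.24573795791800662 -0.657995831436753 F [-0.0471 -0.426   0.054 ] open 0.17325474750133826 j [-82.5918  30.2242  82.0874   0.002   67.6898 -71.3725]
[[ 0.1946  0.9809  0.    ]
 [ 0.9809 -0.1946  0.    ]
 [ 0.      0.     -1.    ]]
turn to go [ 0.0001 -0.0002  0.0033]
tgt [ 0.5609 -0.1465  0.15  ] units [20.5134 11.0812  2.9026]
```

Call:
send_rows(moves=[[0.85, 0.46, 0, 0, 0, 0, 1], [0.85, 0.46, 0, 0, 0, 0, 1], [0.85, 0.46, 0, 0, 0, 0, 1], [0.85, 0.46, 0, 0, 0, 0, 1], [0.85, 0.46, 0, 0, 0, 0, 1], [0.85, 0.46, 0, 0, 0, 0, 1], [0.85, 0.46, 0, 0, 0, 0, 1], [0.85, 0.46, 0, 0, 0, 0, 1], [0.85, 0.46, 0, 0, 0, 0, 1], [0.85, 0.46, 0, 0, 0, 0, 1], [0.85, 0.46, 0, 0, 0, 0, 1], [0.85, 0.46, 0, 0, 0, 0, 1]])

```text
time_s: 5.85
position: [0.3748, -0.3707, 0.2226]
tcp_rot: [[0.193, 0.981, 0.0], [0.981, -0.193, -0.0], [-0.0, 0.0, -1.0]]
force: [-0.1, -0.1, 0.3]
opening: 0.008
```

Call:
send_rows(moves=[[0.85, 0.46, 0, 0, 0, 0, 1], [0.85, 0.46, 0, 0, 0, 0, 1], [0.85, 0.46, 0, 0, 0, 0, 1], [0.85, 0.46, 0, 0, 0, 0, 1], [0.85, 0.46, 0, 0, 0, 0, 1], [0.85, 0.46, 0, 0, 0, 0, 1], [0.85, 0.46, 0, 0, 0, 0, 1], [0.85, 0.46, 0, 0, 0, 0, 1], [0.85, 0.46, 0, 0, 0, 0, 1], [0.85, 0.46, 0, 0, 0, 0, 1], [0.85, 0.46, 0, 0, 0, 0, 1], [0.85, 0.46, 0, 0, 0, 0, 1]])

```text
time_s: 7.35
position: [0.559, -0.1469, 0.2225]
tcp_rot: [[0.193, 0.981, 0.0], [0.981, -0.193, -0.0], [-0.0, 0.0, -1.0]]
force: [0.0, -0.3, -0.7]
opening: 0.005
```

Call:
send_rows(moves=[[0, 0, 0.9, 0, 0, 0, 1], [0, 0, 0.9, 0, 0, 0, 1], [0, 0, 0.9, 0, 0, 0, 1], [0, 0, 0, 0, 0, 0, 1]])

```text
time_s: 7.85
position: [0.5572, -0.1469, 0.1534]
tcp_rot: [[0.192, 0.981, -0.004], [0.981, -0.192, 0.002], [0.001, -0.004, -1.0]]
force: [0.5, -0.4, -0.2]
opening: 0.009
```

```bash
python3 go.py .031 -.145 .046; python3 - <<'E'
from h import *
for n in("scene","top"):
    c=vision.capture(n)
    if n=="top": im=cv2.resize(c["img"][170:300,210:470],(780,390),interpolation=cv2.INTER_CUBIC)
    else: im=cv2.resize(c["img"][170:330,190:390],(750,600),interpolation=cv2.INTER_CUBIC)
    cv2.imwrite(f"pics/{n}2.png",im[:,:,::-1])
E
```

```text
t 7.85 p [ 0.5572 -0.1469  0.1534] ramp xy 0.027459247995523857 -0.14619504004541453 F [ 0.499  -0.4311 -0.2172] open 0.00937216772959002 j [-25.8791  31.6528  92.8339  -0.0006  55.7684 -14.7834]
[[ 0.1924  0.9813 -0.004 ]
 [ 0.9813 -0.1924  0.0019]
 [ 0.0011 -0.0043 -1.    ]]
turn to go [-0.0247 -0.0064  0.0158]
tgt [ 0.5609 -0.1465  0.046 ] units [0.0426 0.1603 4.2969]
```

View images.

View pics/top2.png

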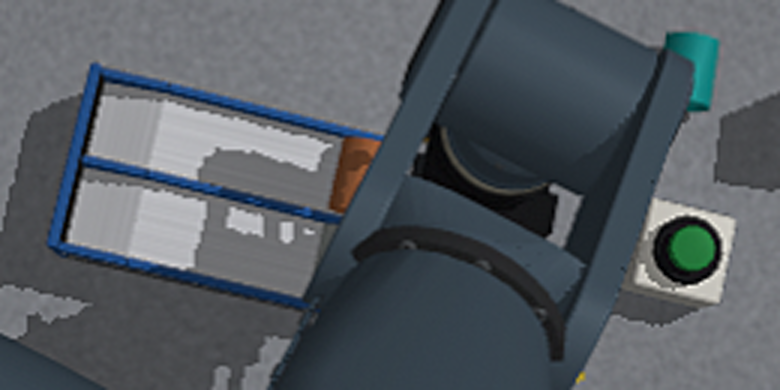

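View pics/scene2.png

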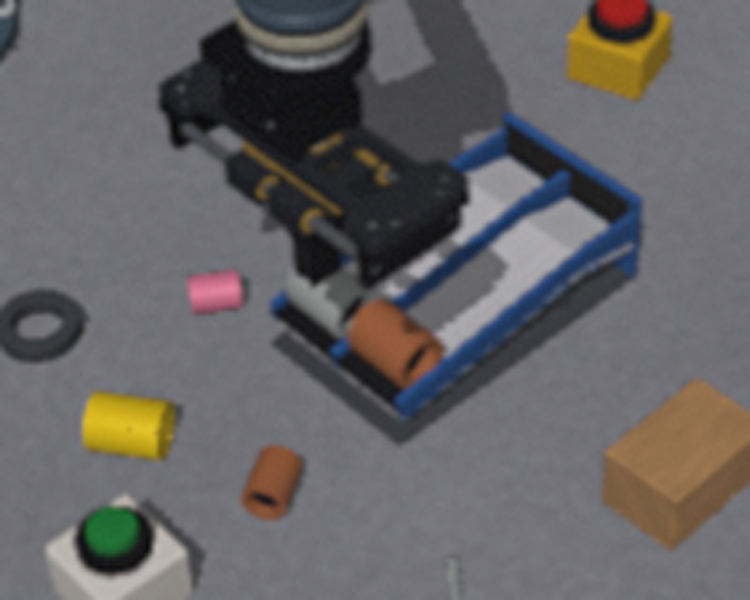

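The gripper is hovering downhill of the tubes, and both tubes still lie at the foot. I'll descend behind the copper tube.

Call:
send_rows(moves=[[0.04, 0.16, 0.7, 0, 0, 0.016, 1], [0, 0, 0.7, 0, 0, 0, 1], [0, 0, 0.7, 0, 0, 0, 1], [0, 0, 0.7, 0, 0, 0, 1], [0, 0, 0.7, 0, 0, 0, 1], [0, 0, 0.6, 0, 0, 0, 1], [0, 0, 0.05, 0, 0, 0, 1], [0, 0, 0, 0, 0, 0, 1]])

```text
time_s: 8.95
position: [0.5629, -0.1483, 0.0513]
tcp_rot: [[0.195, 0.981, 0.0], [0.981, -0.195, -0.0], [-0.0, 0.0, -1.0]]
force: [0.5, 0.4, -0.4]
opening: 0.005
```

```bash
python3 go.py .031 -.130 .046;  python3 - <<'E'
from h import *
for n in("scene",):
    c=vision.capture(n)
    im=cv2.resize(c["img"][190:310,230:390],(800,600),interpolation=cv2.INTER_CUBIC)
    cv2.imwrite(f"pics/{n}3.png",im[:,:,::-1])
E
```

```text
t 8.95 p [ 0.5629 -0.1483  0.0513] ramp xy 0.033286013320314306 -0.14638138415267124 F [ 0.5077  0.382  -0.4106] open 0.004625815663422027 j [-25.7499  40.7941  95.6664   0.      43.5171 -14.4785]
[[ 0.1955  0.9807  0.0004]
 [ 0.9807 -0.1955 -0.0002]
 [-0.0001  0.0004 -1.    ]]
turn to go [ 0.0022  0.0006 -0.0019]
tgt [ 0.5638 -0.1318  0.046 ] units [ 0.6552 -0.0917  0.2139]
```

View pics/scene3.png

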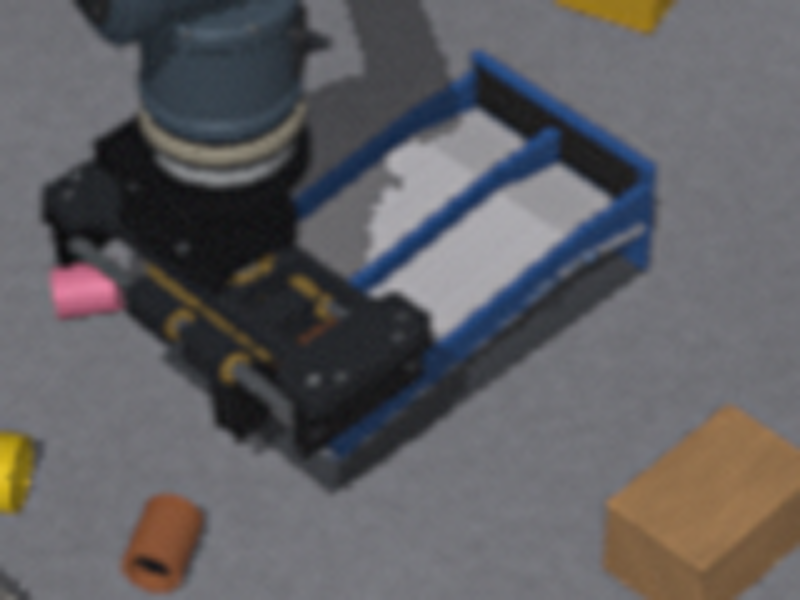

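Call:
send_rows(moves=[[0.2, -0.09, 0.2, 0, 0, 0, 1], [0.2, 0, 0, 0, 0, 0, 1], [0.2, 0, 0, 0, 0, 0, 1], [0.2, 0, 0, 0, 0, 0, 1], [0.2, 0, 0, 0, 0, 0, 1], [0.2, 0, -0.025, 0, 0, 0, 1], [0.2, 0, -0.025, 0, 0, 0, 1], [0.2, 0, -0.025, 0, 0, 0, 1]])

```text
time_s: 10.0
position: [0.5686, -0.1086, 0.0485]
tcp_rot: [[0.196, 0.981, 0.001], [0.981, -0.196, -0.001], [-0.0, 0.001, -1.0]]
force: [-0.7, -2.5, 2.0]
opening: 0.01
```

```bash
python3 go.py .031 -.100 .05;  python3 - <<'E'
from h import *
for n in("scene",):
    c=vision.capture(n)
    im=cv2.resize(c["img"][190:310,230:390],(800,600),interpolation=cv2.INTER_CUBIC)
    cv2.imwrite(f"pics/{n}4.png",im[:,:,::-1])
E
```

```text
t 10.0 p [ 0.5686 -0.1086  0.0485] ramp xy 0.031191267339187482 -0.1063492862702056 F [-0.7326 -2.511   2.038 ] open 0.010383188044704993 j [-21.8582  40.9013  96.2241  -0.0205  42.8189 -10.563 ]
[[ 0.1956  0.9807  0.0008]
 [ 0.9807 -0.1956 -0.0006]
 [-0.0004  0.0009 -1.    ]]
turn to go [ 0.0052  0.0024 -0.0027]
tgt [ 0.5697 -0.1023  0.05  ] units [ 0.2539 -0.0077 -0.0608]
```

View pics/scene4.png

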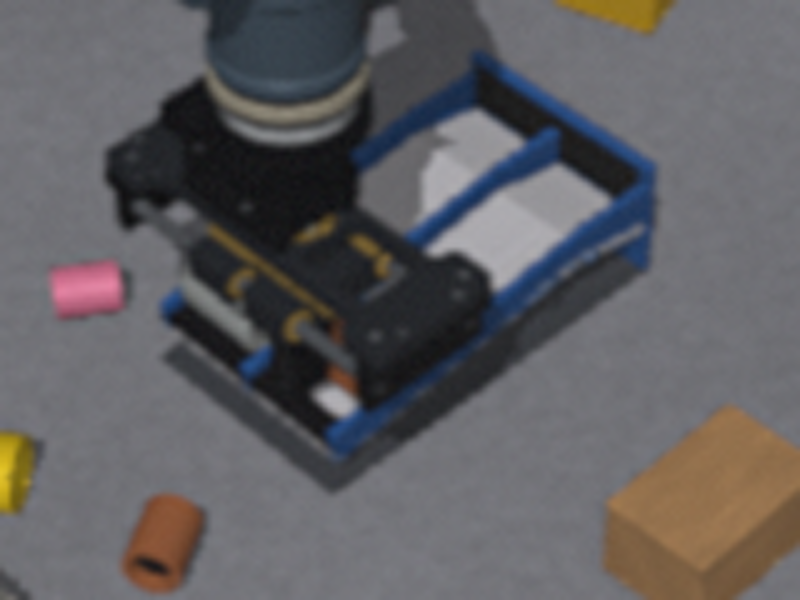

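Contact is at about 2.5 N and the copper tube has moved off its bar, while the steel tube is still at its bar. I'll keep pushing along the slope.

Call:
send_rows(moves=[[0.2, 0, -0.025, 0, 0, 0, 1], [0.2, 0, -0.025, 0, 0, 0, 1], [0.2, 0, -0.025, 0, 0, 0, 1], [0.2, 0, -0.025, 0, 0, 0, 1], [0.2, 0, -0.025, 0, 0, 0, 1], [0.2, 0, -0.025, 0, 0, 0, 1], [0.2, 0, -0.025, 0, 0, 0, 1], [0.2, 0, -0.025, 0, 0, 0, 1], [0.2, 0, -0.025, 0, 0, 0, 1], [0.2, 0, -0.025, 0, 0, 0, 1], [0.2, 0, -0.025, 0, 0, 0, 1], [0.2, 0, -0.025, 0, 0, 0, 1]])

```text
time_s: 11.55
position: [0.58, -0.0493, 0.0557]
tcp_rot: [[0.195, 0.981, -0.0], [0.981, -0.195, 0.0], [0.0, -0.0, -1.0]]
force: [-0.5, -2.3, 2.7]
opening: 0.002
```

```bash
python3 go.py .031 .014 .064;  python3 - <<'E'
from h import *
for n in("scene",):
    c=vision.capture(n)
    im=cv2.resize(c["img"][190:310,230:390],(800,600),interpolation=cv2.INTER_CUBIC)
    cv2.imwrite(f"pics/{n}5.png",im[:,:,::-1])
E
```

```text
t 11.55 p [ 0.58   -0.0493  0.0557] ramp xy 0.030761274957941082 -0.04598227294285556 F [-0.5204 -2.2985  2.7292] open 0.0021586646618955586 j [-15.852   40.3957  95.5485   0.0006  44.0607  -4.5791]
[[ 0.1955  0.9807 -0.0001]
 [ 0.9807 -0.1955  0.    ]
 [ 0.     -0.0001 -1.    ]]
turn to go [-0.0005 -0.0001 -0.002 ]
tgt [0.5919 0.0095 0.064 ] units [ 2.3993  0.0087 -0.3316]
```

View pics/scene5.png

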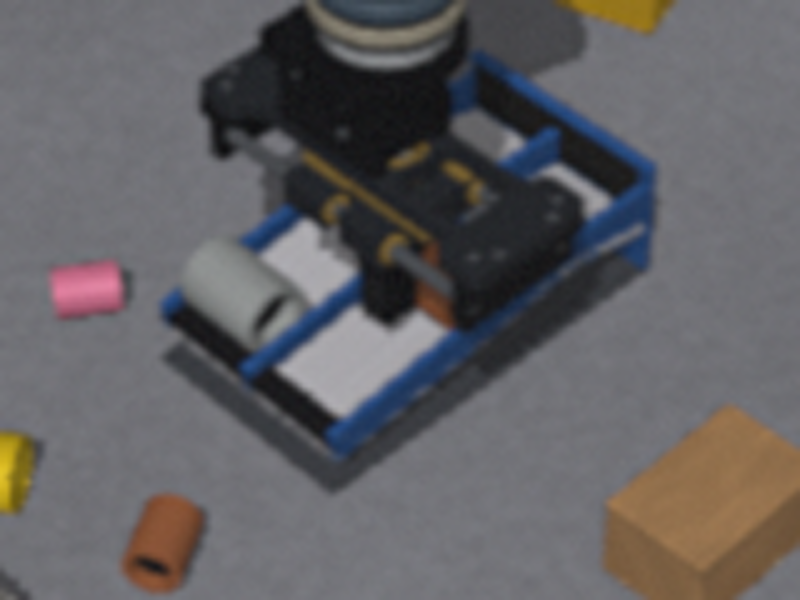

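Going well: the copper tube is rolling ahead of the fingers and the steel tube is undisturbed at its foot bar.

Call:
send_rows(moves=[[0.2, 0, -0.025, 0, 0, 0, 1], [0.2, 0, -0.025, 0, 0, 0, 1], [0.2, 0, -0.025, 0, 0, 0, 1], [0.2, 0, -0.025, 0, 0, 0, 1], [0.2, 0, -0.025, 0, 0, 0, 1], [0.2, 0, -0.025, 0, 0, 0, 1], [0.2, 0, -0.025, 0, 0, 0, 1], [0.2, 0, -0.025, 0, 0, 0, 1], [0.2, 0, -0.025, 0, 0, 0, 1], [0.2, 0, -0.025, 0, 0, 0, 1], [0.2, 0, -0.025, 0, 0, 0, 1], [0.2, 0, -0.025, 0, 0, 0, 1]])

```text
time_s: 13.1
position: [0.5917, 0.0095, 0.0632]
tcp_rot: [[0.196, 0.981, -0.0], [0.981, -0.196, 0.0], [0.0, -0.0, -1.0]]
force: [-0.1, -1.8, 0.5]
opening: 0.002
```

Call:
send_rows(moves=[[0.12, 0, -0.015, 0, 0, 0, 1], [0.12, 0, -0.015, 0, 0, 0, 1], [0.12, 0, -0.015, 0, 0, 0, 1]])

```text
time_s: 13.48
position: [0.5935, 0.0181, 0.0643]
tcp_rot: [[0.196, 0.981, 0.0], [0.981, -0.196, -0.0], [-0.0, 0.0, -1.0]]
force: [0.1, -1.8, 2.2]
opening: 0.005
```

```bash
python3 go.py .031 .03 .066;  python3 - <<'E'
from h import *
for n in("scene","top"):
    c=vision.capture(n)
    im=c["img"][190:310,230:390] if n=="scene" else c["img"][170:290,210:370]
    cv2.imwrite(f"pics/{n}6.png",cv2.resize(im,(800,600),interpolation=cv2.INTER_CUBIC)[:,:,::-1])
E
```

```text
t 13.475 p [0.5935 0.0181 0.0643] ramp xy 0.03085745592320031 0.02279222284486964 F [ 0.0843 -1.8363  2.1883] open 0.005121131548287816 j [-9.0224 40.2055 93.5944 -0.0044 46.1979  2.2587]
[[ 0.1956  0.9807  0.    ]
 [ 0.9807 -0.1956 -0.0001]
 [-0.0001  0.     -1.    ]]
turn to go [ 0.0002  0.0003 -0.0025]
tgt [0.5951 0.0252 0.066 ] units [ 0.2883  0.0056 -0.0661]
```

View pics/scene6.png

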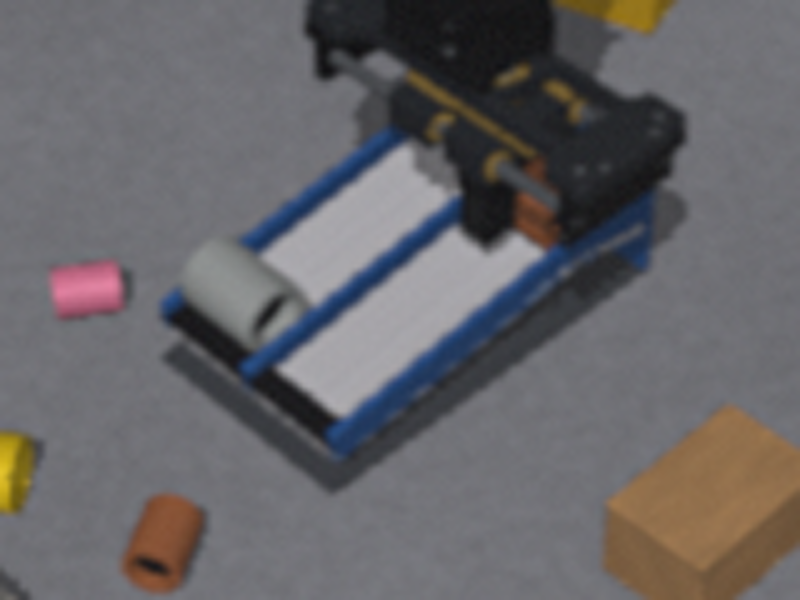

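View pics/top6.png

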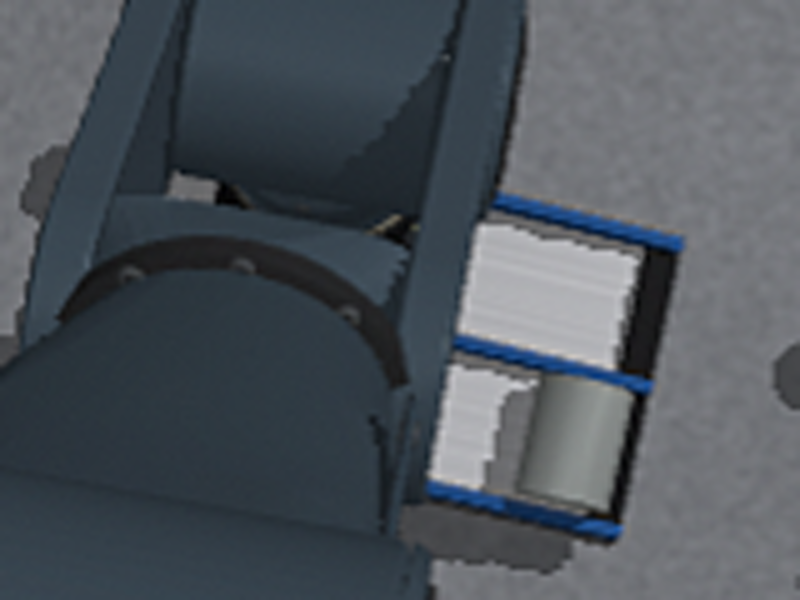

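Call:
send_rows(moves=[[0.12, 0, -0.01, 0, 0, 0, 1], [0.12, 0, -0.01, 0, 0, 0, 1], [0, 0, 0, 0, 0, 0, 1]])

```text
time_s: 13.95
position: [0.5945, 0.0246, 0.0646]
tcp_rot: [[0.195, 0.981, -0.0], [0.981, -0.195, 0.001], [0.001, -0.0, -1.0]]
force: [0.1, 0.0, -0.5]
opening: -0.001
```

Call:
send_rows(moves=[[0.1, 0, 0, 0, 0, 0, 1], [0.1, 0, 0, 0, 0, 0, 1], [0, 0, 0, 0, 0, 0, 1]])

```text
time_s: 14.32
position: [0.5956, 0.0291, 0.0648]
tcp_rot: [[0.195, 0.981, 0.0], [0.981, -0.195, 0.0], [0.0, -0.0, -1.0]]
force: [-0.3, 0.3, -0.5]
opening: 0.005
```

```bash
python3 go.py .031 .03 .066;  python3 - <<'E'
from h import *
for n in("scene",):
    c=vision.capture(n)
    im=c["img"][190:310,230:390]
    cv2.imwrite(f"pics/{n}7.png",cv2.resize(im,(800,600),interpolation=cv2.INTER_CUBIC)[:,:,::-1])
E
```

```text
t 14.325 p [0.5956 0.0291 0.0648] ramp xy 0.030807884869058402 0.03395187769793337 F [-0.3242  0.3335 -0.4594] open 0.005042284103924552 j [-7.9345 40.3036 93.1968  0.0083 46.5002  3.3185]
[[ 0.1952  0.9808  0.    ]
 [ 0.9808 -0.1952  0.0001]
 [ 0.0001 -0.     -1.    ]]
turn to go [-0.0001 -0.0006 -0.0006]
tgt [0.5951 0.0252 0.066 ] units [-0.1581  0.0077 -0.0493]
```

View pics/scene7.png

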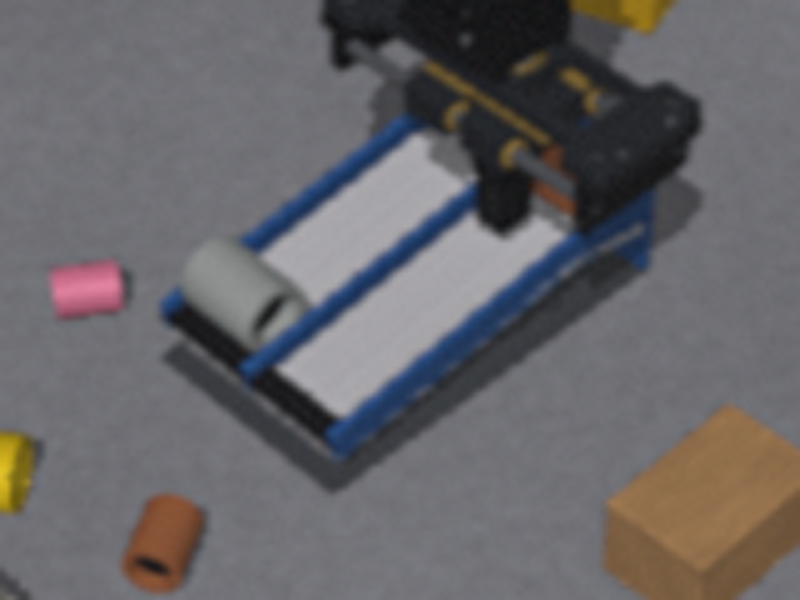

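The force has dropped to zero and a gap is showing, so the tube has rolled over the crest. I'll retreat and lift, then check.

Call:
send_rows(moves=[[-0.4, 0, 0, 0, 0, 0, 1], [-0.4, 0, -0.4, 0, 0, 0, 1], [-0.4, 0, -0.9, 0, 0, 0, 1], [-0.4, 0, -0.9, 0, 0, 0, 1], [-0.8, 0, -0.9, 0, 0, 0, 1], [-0.9, 0, -0.9, 0, 0, 0, 1], [-0.9, 0, 0, 0, 0, 0, 1], [-0.9, 0, 0, 0, 0, 0, 1], [-0.9, 0, 0, 0, 0, 0, 1], [-0.9, 0, 0, 0, 0, 0, 1], [-0.9, 0, 0, 0, 0, 0, 1], [-0.9, 0, 0, 0, 0, 0, 1]])

```text
time_s: 15.88
position: [0.5526, -0.1861, 0.1656]
tcp_rot: [[0.196, 0.981, 0.001], [0.981, -0.196, -0.0], [-0.0, 0.001, -1.0]]
force: [-0.7, -0.2, -0.2]
opening: 0.004
```

```bash
python3 - <<'E'
from h import *
np.set_printoptions(precision=4,suppress=True)
for n in("scene","top"):
    c=vision.capture(n)
    cv2.imwrite(f"pics/{n}8.png",c["img"][:,:,::-1])
    pc=cloud(c);im=c["img"].astype(int)
    g=(im[...,1]>im[...,0]*1.8)&(im[...,1]>im[...,2]*1.5)&(im[...,1]>60)
    g&=(abs(pc[...,0]-.527)<.04)&(abs(pc[...,1]+.32)<.04)
    ys,xs=np.nonzero(g);print(n,"green",len(xs),xs.min(),xs.max(),ys.min(),ys.max(),xs.mean(),ys.mean(),np.median(pc[g],0),(pc[g].min(0)+pc[g].max(0))/2, atz(c,(xs.mean(),ys.mean()),.069))
    w=(abs(pc[...,0]-.527)<.06)&(abs(pc[...,1]+.32)<.06)&(abs(pc[...,2]-.045)<.005)&(im.min(2)>100)
    if w.sum(): print("white box top",w.sum(),(pc[w].min(0)+pc[w].max(0))/2,pc[w].max(0)-pc[w].min(0))
E
python3 go.py .527 -.319 .12 w
```

```text
scene green 144 213 226 305 317 219.30555555555554 311.2013888888889 [ 0.5314 -0.3232  0.0676] [ 0.5286 -0.3216  0.0641] [ 0.5326 -0.3243  0.069 ]
white box top 318 [ 0.5292 -0.3193  0.0448] [0.0757 0.0754 0.0096]
t 15.975 p [ 0.5528 -0.1874  0.1655] ramp xy 0.030998371295889605 -0.18672117187625573 F [ 0.0162  0.6018 -0.0161] open 0.0040809165363037405 j [-29.6701  31.0815  91.436   -0.0426  57.3829 -18.1702]
[[ 0.199   0.98    0.0012]
 [ 0.98   -0.199  -0.0014]
 [-0.0011  0.0015 -1.    ]]
turn to go [ 0.0083  0.0065 -0.0224]
tgt [ 0.527 -0.319  0.12 ] units [-5.3625  0.0349  1.8281]Traceback (most recent call last):
  File "<stdin>", line 9, in <module>
    return umr_minimum(a, axis, None, out, keepdims, initial, where)
ValueError: zero-size array to reduction operation minimum which has no identity
```

View pics/scene8.png

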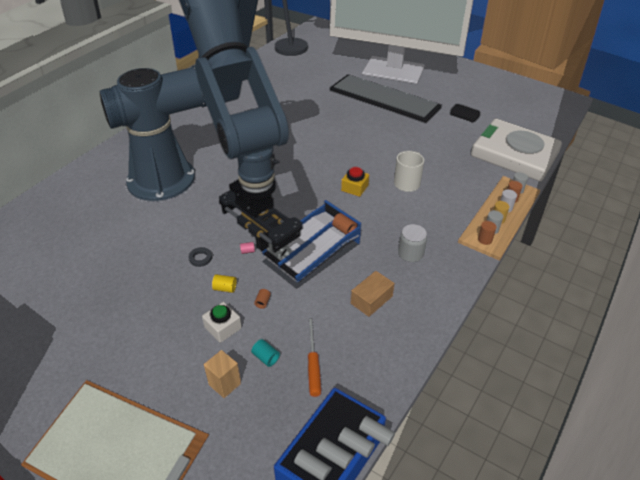

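View pics/top8.png

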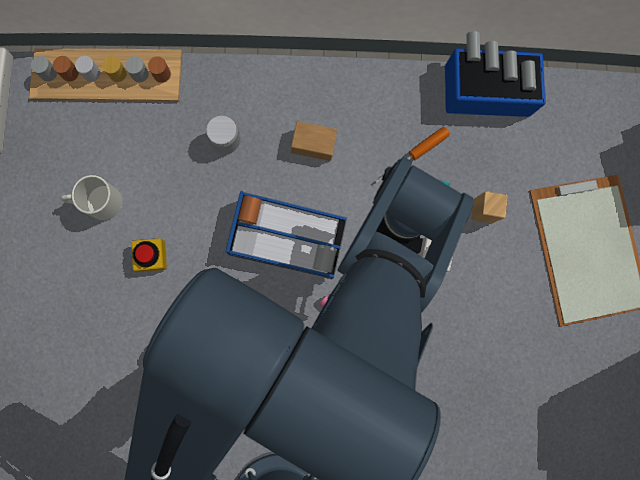

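The copper tube now lies against the top stop at (250,208) in the top view, and the steel tube is at its foot bar at (324,258). Next I'll refine the green button's position using the first top picture.

```bash
python3 - <<'E'
from h import *
np.set_printoptions(precision=4,suppress=True)
S=vision.capture("scene");T=vision.capture("top")
im=cv2.imread("pics/top1.png")[:,:,::-1].astype(int)
g=(im[...,1]>im[...,0]*1.8)&(im[...,1]>im[...,2]*1.5)&(im[...,1]>50);g[:, :420]=0;g[:,460:]=0;g[:230]=0;g[275:]=0
ys,xs=np.nonzero(g);b=(xs.mean(),ys.mean());print(len(xs),b,xs.min(),xs.max(),ys.min(),ys.max())
X,e=tri(S,(219.3,311.2),T,b);print(X,e);print(atz(T,b,.069),atz(S,(219.3,311.2),.069))
E
```

```text
175 (np.float64(440.53714285714284), np.float64(252.17142857142858)) 433 448 245 259
[ 0.5273 -0.3198  0.0606] 7.67878596931619e-05
[ 0.5263 -0.3177  0.069 ] [ 0.5326 -0.3243  0.069 ]
```

Call:
send_rows(moves=[[-0.67, 0, 0, 0, 0, 0, 1], [-0.67, 0, 0, 0, 0, 0, 1], [-0.67, 0, 0, 0, 0, 0, 1], [-0.67, 0, 0, 0, 0, 0, 1], [-0.67, 0, 0.3, 0, 0, 0, 1], [-0.67, 0, 0.5, 0, 0, 0, 1], [-0.67, 0, 0.5, 0, 0, 0, 1], [-0.67, 0, 0.5, 0, 0, 0, 1], [0, 0, 0.4, 0, 0, 0, 1], [0, 0, 0.4, 0, 0, 0, 1], [0, 0, 0, 0, 0, 0, 1]])

```text
time_s: 17.45
position: [0.5264, -0.3147, 0.0987]
tcp_rot: [[0.195, 0.981, -0.002], [0.981, -0.195, 0.002], [0.001, -0.002, -1.0]]
force: [-0.4, -0.4, 0.3]
opening: 0.005
```

```bash
python3 go.py .527 -.319 .074 w
```

```text
t 17.45 p [ 0.5264 -0.3147  0.0987] ramp xy 0.030001188418011623 -0.3167149849290873 F [-0.3566 -0.3939  0.2657] open 0.005023433783612458 j [-41.3025  38.3972  89.5483   0.0135  52.2004 -30.0791]
[[ 0.1948  0.9808 -0.0018]
 [ 0.9808 -0.1948  0.0018]
 [ 0.0014 -0.0021 -1.    ]]
turn to go [-0.0121 -0.0082  0.0021]
tgt [ 0.527 -0.319  0.074] units [-0.1664  0.0585  0.9888]
```

Call:
send_rows(moves=[[-0.15, 0.05, 0.4, 0, 0, 0, 1], [0, 0, 0.3, 0, 0, 0, 1], [0, 0, 0.2, 0, 0, 0, 1], [0, 0, 0.1, 0, 0, 0, 1], [0, 0, 0.1, 0, 0, 0, 1], [0, 0, 0, 0, 0, 0, 1]])

```text
time_s: 18.2
position: [0.5274, -0.3198, 0.0722]
tcp_rot: [[0.196, 0.981, -0.0], [0.981, -0.196, 0.0], [0.0, -0.0, -1.0]]
force: [0.3, 1.3, 0.7]
opening: 0.004
```

```bash
python3 go.py .527 -.319 .064 w;python3 - <<'E'
from h import *
c=vision.capture("scene")
im=c["img"][270:345,180:280]
cv2.imwrite(f"pics/s9.png",cv2.resize(im,(800,600),interpolation=cv2.INTER_CUBIC)[:,:,::-1])
E
```

```text
t 18.2 p [ 0.5274 -0.3198  0.0722] ramp xy 0.03192255373828322 -0.3215571456443191 F [0.3349 1.2728 0.6701] open 0.0036642021678933486 j [-41.6016  40.7705  89.9005  -0.001   49.3345 -30.3262]
[[ 0.1955  0.9807 -0.0001]
 [ 0.9807 -0.1955  0.0001]
 [ 0.     -0.0001 -1.    ]]
turn to go [-0.0005 -0.0002 -0.0022]
tgt [ 0.527 -0.319  0.064] units [ 0.0287 -0.0204  0.3293]
```

View pics/s9.png

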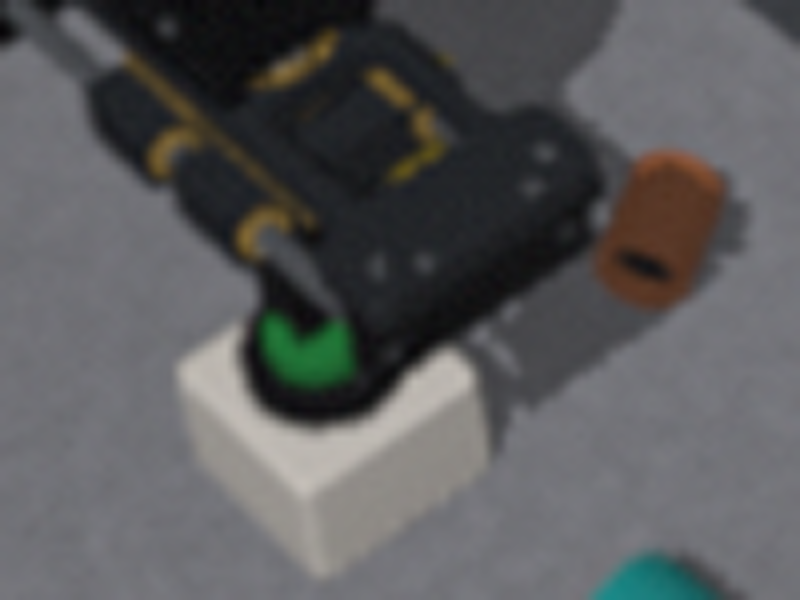

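Call:
send_rows(moves=[[0, 0, 0.1, 0, 0, 0, 1], [0, 0, 0.1, 0, 0, 0, 1]])

```text
time_s: 18.5
position: [0.5275, -0.3199, 0.0673]
tcp_rot: [[0.195, 0.981, 0.0], [0.981, -0.195, -0.0], [-0.0, 0.0, -1.0]]
force: [0.0, -0.3, 0.4]
opening: 0.004
```

Call:
send_rows(moves=[[0, 0, 0.1, 0, 0, 0, 1], [0, 0, 0.1, 0, 0, 0, 1]])

```text
time_s: 18.75
position: [0.5274, -0.3199, 0.0625]
tcp_rot: [[0.195, 0.981, 0.0], [0.981, -0.195, -0.0], [-0.0, 0.0, -1.0]]
force: [-1.1, 1.0, 3.9]
opening: 0.006
```

Call:
send_rows(moves=[[0, 0, 0.06, 0, 0, 0, 1], [0, 0, 0, 0, 0, 0, 1]])

```text
time_s: 19.0
position: [0.5275, -0.3199, 0.0614]
tcp_rot: [[0.195, 0.981, 0.0], [0.981, -0.195, -0.0], [-0.0, 0.0, -1.0]]
force: [-0.5, 0.4, 6.5]
opening: 0.002
```

Call:
send_rows(moves=[[0, 0, 0.08, 0, 0, 0, 1], [0, 0, 0, 0, 0, 0, 1]])

```text
time_s: 19.25
position: [0.5275, -0.3199, 0.0612]
tcp_rot: [[0.195, 0.981, 0.0], [0.981, -0.195, -0.001], [-0.001, 0.001, -1.0]]
force: [-4.3, 2.2, 17.1]
opening: 0.004
```

Call:
send_rows(moves=[[0, 0, 0.06, 0, 0, 0, 1], [0, 0, 0, 0, 0, 0, 1]])

```text
time_s: 19.5
position: [0.5275, -0.32, 0.0611]
tcp_rot: [[0.195, 0.981, 0.001], [0.981, -0.195, -0.001], [-0.001, 0.001, -1.0]]
force: [-4.6, 2.6, 23.9]
opening: 0.005
```

Force now climbs steeply at a fixed height of 61.1 mm, so something has bottomed out. I'll check the picture to confirm it's the button and not its collar.

```bash
python3 - <<'E'
from h import *
c=vision.capture("scene");pc=cloud(c);im=c["img"].astype(int)
g=(im[...,1]>im[...,0]*1.8)&(im[...,1]>im[...,2]*1.5)&(im[...,1]>60)&(abs(pc[...,0]-.527)<.04)&(abs(pc[...,1]+.32)<.04)
print(g.sum(),np.percentile(pc[g][:,2],[10,50,90]))
o=cv2.imread("pics/scene8.png")
cv2.imwrite(f"pics/s10.png",np.hstack([cv2.resize(x,(400,400),interpolation=cv2.INTER_CUBIC) for x in (o[290:345,190:245],c["img"][290:345,190:245,::-1])]))
E
```

```text
40 [0.05914236 0.0609261  0.06398502]
```

View pics/s10.png

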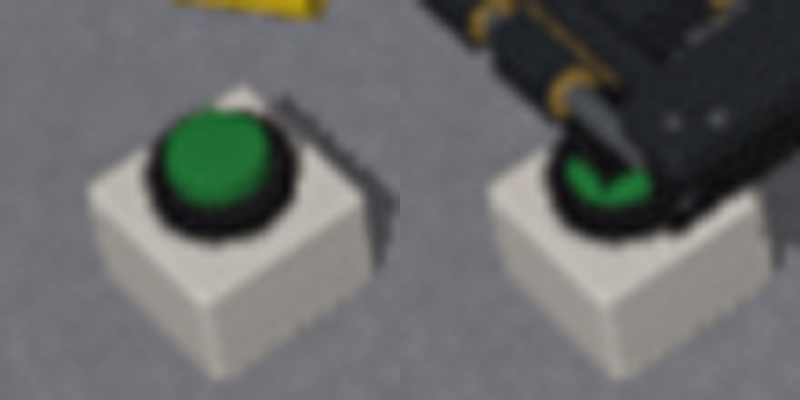

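The visible green face dropped from about 67.6 mm to 60.9 mm, which is its full travel. I'll lift off and do a last check.

Call:
send_rows(moves=[[0, 0, -0.3, 0, 0, 0, 1], [0, 0, -0.5, 0, 0, 0, 1], [0, 0, -0.9, 0, 0, 0, 1], [0, 0, -0.9, 0, 0, 0, 1], [0, 0, -0.9, 0, 0, 0, 1], [-0.8, 0, -0.9, 0, 0, 0, 1], [-0.9, 0, 0, 0, 0, 0, 1], [-0.9, 0, 0, 0, 0, 0, 1], [-0.9, 0, 0, 0, 0, 0, 1], [-0.9, 0, 0, 0, 0, 0, 1], [-0.9, 0, 0, 0, 0, 0, 1], [0, 0, 0, 0, 0, 0, 1]])

```text
time_s: 21.05
position: [0.5009, -0.4521, 0.167]
tcp_rot: [[0.198, 0.98, 0.0], [0.98, -0.198, -0.001], [-0.0, 0.0, -1.0]]
force: [-0.6, 0.3, 0.3]
opening: 0.007
```

```bash
python3 go.py; python3 - <<'E'
from h import *
np.set_printoptions(precision=4,suppress=True)
for n in("scene","top"):
    c=vision.capture(n);cv2.imwrite(f"pics/{n}11.png",c["img"][:,:,::-1]);pc=cloud(c)
    for k in("copper_tube","steel_tube"):
        for d in models.masks_of(n,k):
            q=pc[d["mask"]&(c["depth"]>0)];t=q[q[:,2]>np.percentile(q[:,2],95)-.006]
            if d["confidence"]>.4:print(n,k,round(d["confidence"],2),(t.min(0)+t.max(0))[:2]/2,round(np.percentile(q[:,2],95),3),c["img"][d["mask"]].mean(0).round())
E
```

```text
t 21.05 p [ 0.5009 -0.4521  0.167 ] ramp xy 0.03177497144577448 -0.4564263983300071 F [-0.6478  0.3479  0.3152] open 0.006851129540357549 j [-51.5319  37.4992  77.3701  -0.0068  65.094  -40.1147]
[[ 0.1979  0.9802  0.0003]
 [ 0.9802 -0.1979 -0.0006]
 [-0.0005  0.0004 -1.    ]]
turn to go [ 0.0024  0.0028 -0.0161]
scene copper_tube 0.88 [ 0.6616 -0.3329] 0.043 [ 32. 119. 119.]
scene copper_tube 0.72 [0.6087 0.0733] 0.088 [127.  81.  60.]
scene copper_tube 0.65 [ 0.4549 -0.2277] 0.043 [173. 148.  32.]
scene steel_tube 0.73 [ 0.5124 -0.0807] 0.074 [120. 123. 125.]
top copper_tube 0.84 [ 0.66   -0.3266] 0.041 [ 26. 105. 104.]
top copper_tube 0.78 [0.6034 0.0769] 0.086 [127.  79.  51.]
top copper_tube 0.74 [ 0.5543 -0.2062] 0.031 [121.  74.  48.]
top copper_tube 0.63 [ 0.4186 -0.0928] 0.028 [163.  94. 116.]
top copper_tube 0.59 [ 0.4488 -0.1636] 0.042 [156. 135.  25.]
top steel_tube 0.57 [ 0.5111 -0.0801] 0.073 [114. 119. 120.]
```

View pics/scene11.png

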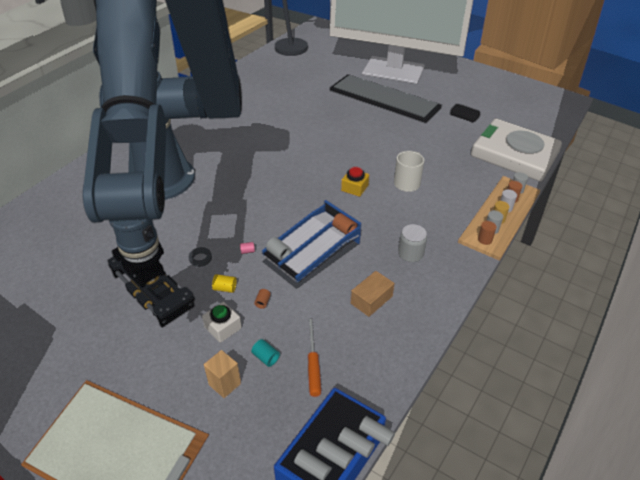

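View pics/top11.png

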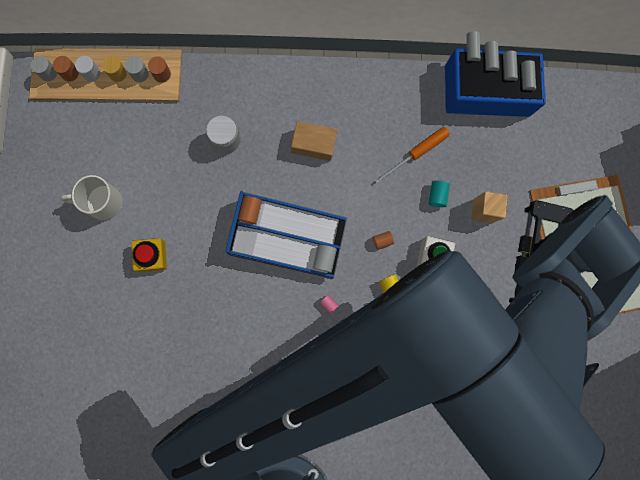

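The copper tube rests at the top stop at (0.603, 0.077), 86 mm to its top. The steel tube is unmoved, the bystanders are in place and the arm is clear.

```bash
python3 -c "
from rig import bot
print(bot.hand_in())"
```

```text
the job is handed in; nothing more can be done
None
```

I pushed the copper tube up its lane with the shut fingertips until it rolled over the crest and came to rest against the top stop. I then pressed the green button right down, backed the arm clear and handed the job in at about 21 s of the 51 s allowed.

**Copper tube:** the push force stayed around 2–4 N and fell to zero once the tube went over the crest. In the last check its centre was at about (0.603, 0.077) with its top 86 mm above the bench. That matches the home position (about 85 mm), and it had not moved between the check after the push and the last one.

**Steel tube and bystanders:** the steel tube stayed at its foot bar at about (0.511, -0.080). The red button, bystanders and look-alikes looked unmoved in the last pictures.

**Green button:** its face dropped from about 67.6 mm to 60.9 mm, which fits the full 6 mm of travel within measurement error. It bottomed out against a hard stop at 61.1 mm, with a peak force of about 24 N, and nothing touched it afterwards.

**Disagreements:**
- Triangulating the green button from two views put its top at 60.6 mm, against about 68–70 mm from the depth images. I trusted the depth, and the contact felt while pressing agreed with it.
- The last top-view mask put the yellow look-alike about 6 cm off in y. The arm was partly hiding it there, and the scene camera showed it where it had been.

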